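# Charge a leaning mill jar with grinding balls and put its lid on

## Robot

A 6-joint arm with a two-finger parallel gripper is mounted at the origin on the work surface; the furniture and walls round the work are solid. World frame = base frame: x ahead of the robot, y to its left, z up, the work surface at z = 0. Lengths are in m, angles in rad, forces in N, time in s.
With the tool pointing down it reaches from about 0.375 to 0.9 m from the base axis. Payload 3.1 kg.
Tool frame: the origin (TCP) lies between the finger pads; the fingertips stand manip.nose_length ahead of it and the grasp point (between the pads) lies 5 mm behind it (manip.nose_length is the distance from the TCP to the fingertips, in m); z points along the fingers, y is the line along which they close (so a half turn about z gives the same grasp; the last joint's range is limited). The gripper opens to 85 mm and grips with 20 to 120 N. Pads are 22 mm wide; open, the fingers measure 114 mm over their backs; the gripper's body (76 mm by 85 mm) begins 54 mm behind the grasp point. The pads swing forward as they close: fully open they stand 13 mm farther back than shut.
Start: joints at [-1.415, 0.527, 1.433, -0, 1.181, -0.178], TCP at [0.205, -0.59, 0.245] pointing down, gripper open.
Joint ranges: [-3.08, 3.08], [-0.75, 2.2], [0.22, 2.44], [-1.43, 4.57], [0, 2.65], [-2.85, 2.85]. Speed limits (rad/s): [2.79, 2.79, 3.14, 3.14, 3.14, 3.14].

## Interface

Orientations are given as a unit quaternion [x, y, z, w].
In Python, from station import monitor, eyes, job, manip gives the robot as it stands.
- The arm moves only by the shell command python3 -m pendant 'ROWS' [FORCE]. ROWS is JSON, a list that holds one entry, the list of rows, each a list of 7 numbers: the shift along the tool's x, y, z as a fraction of full scale, then the turn, a rotation vector about the tool's x, y, z as a fraction of full scale, then the opening, from 0 (shut) to 1 (fully open). A call has 1 to 20 rows; each row shifts and turns the commanded pose from where the row before left it, along the tool's axes as they then stand; what a row does not reach is not made up. Full scale, the value 1, is 800 mm for a shift and 0.12 rad for a turn. A row lasts 1/10 s, in which the tool goes at most 50 mm and 8.59 degrees, less where a joint would pass 70% of its speed; a pose out of reach is approached as far as the arm can. A call with a number of a shift or a turn outside -1 to 1 is refused whole. A call with a gripper value outside its range is refused whole. The fingers move at their own pace and stop on an object; FORCE is the grip in N (left out, the last holds). Time passes only in rows, so rows that do not move let the fingers close. It gives the time, the measured TCP pose, the force, the opening and the grip force at its end, in the units of the state.
- monitor.sense(): the state, without advancing time (a new reading comes with each control period).
- eyes.snapshot(name): name is "scene" or "top" or "wrist"; returns a dict with "pixels" (480x640x3 uint8, red, green, blue), "depth" (480x640 float32, m along the optical axis (not along the pixel's ray), 0 where there is no reading), "intrinsics" (3x3 intrinsics, pixels), "eye" and "attitude" of the camera in the world. Camera axes: x right, y down, z forward; pixel columns grow to the right and rows downward; lengths in m; the calibration is good to about 2 mm. A picture is of the moment at which its call begins.
- job.sign_off(): hands the job in; it is judged then, once.
The state is a dict: "t": time; "q": joint angles; "qd": joint speeds; "tau": joint torques, N m; "tcp_pos": TCP position; "tool_rot": TCP orientation; "force": force on the tool from outside, world axes, zero at the start; "ft_torque": the same for the moment, N m; "finger_gap": opening from 0.0 (shut) to 1.0 (fully open); "gripper_force": force on a finger pad.
Only numpy, scipy, OpenCV 4.12 (cv2) and the standard library are available. Lean on these libraries where they do the work, as an engineer would, in place of code of your own. Each camera call takes 0.05 s, during which the arm holds its last target. There are 200 camera calls.

## Task

Charge the mill jar for the next glaze batch: pour all eight grinding balls from the scoop into the jar leaning in its cradle, without losing one, and stand the scoop upright back on the table. Then fit the lid on the leaning jar so that its plug is in the mouth and it rests flat on the rim. Leave the roll of tape, the small jar, the pot and the wooden rib where they are.

Things in the scene. Friction and masses are not known exactly. Their poses are not given: they have to be found in the camera images.
- mill_jar: White porcelain jar, 145 mm tall, 132 mm diameter, two black tyres; neck 114 mm outside, 94 inside; walls and bottom 10 mm. Open at the top; leans 30 degrees in a plywood cradle that cannot shift. Origin: centre of its foot; z: along the jar's axis out of the mouth; y: level; x: uphill across the jar. The mouth looks up and roughly towards the robot.
- jar_mouth (a point): Centre of the mouth in the plane of the rim, 145 mm from the foot along the jar's axis, about 190 mm above the table.
- lid_home (a point): On the jar's axis, 10 mm below the rim plane: where the lid's origin comes when its plug is in the mouth and its flange rests on the rim (about 4 mm play all round).
- jar_inside (a point): Point on the jar's axis, 70 mm from its foot: the middle of the room inside.
- scoop: Flat-bottomed aluminium scoop, 141 mm long, 68 wide, sides 46 high, 95 mm high over the handle, 0.2 to 0.35 kg empty. Origin under the bottom; z up; x towards the pouring end, where the floor rises at 30 degrees as a lip: balls stay in while it is level, roll out when that end is tipped well past 30 degrees (about 50 empties it). Closed at back and sides. Wooden bar handle above, along x.
- scoop_grip (a point): Centre of the scoop's handle bar, at x -13, z 85 mm from the scoop's origin; bar 92 mm long along the scoop's x, 18 mm wide along y (grip across it), 20 mm high.
- scoop_lip (a point): Middle of the raised edge of the pouring end, at x 66, z 17 mm from the scoop's origin; the edge is 68 mm wide.
- lid: Round white porcelain lid, lying plug down on the table: plug 86 mm diameter, 10 mm deep, chamfered; flange 118 mm diameter; wooden bar handle on top; 66 mm high in all; 0.3 to 0.55 kg. Origin: centre of the plug's underside; z up through the handle; x along the bar.
- lid_grip (a point): Centre of the lid's handle bar, 56 mm above the lid's origin; bar 70 mm long along the lid's x, 18 mm wide along y (grip across it), 20 mm high.
- ball_1: One of eight like grinding balls of smooth pale ceramic, 26 mm in diameter, 33 g, lying loose in the scoop at the start. Origin at its centre.
- ball_2: One of eight like grinding balls of smooth pale ceramic, 26 mm in diameter, 33 g, lying loose in the scoop at the start. Origin at its centre.
- ball_3: One of eight like grinding balls of smooth pale ceramic, 26 mm in diameter, 33 g, lying loose in the scoop at the start. Origin at its centre.
- ball_4: One of eight like grinding balls of smooth pale ceramic, 26 mm in diameter, 33 g, lying loose in the scoop at the start. Origin at its centre.
- ball_5: One of eight like grinding balls of smooth pale ceramic, 26 mm in diameter, 33 g, lying loose in the scoop at the start. Origin at its centre.
- ball_6: One of eight like grinding balls of smooth pale ceramic, 26 mm in diameter, 33 g, lying loose in the scoop at the start. Origin at its centre.
- ball_7: One of eight like grinding balls of smooth pale ceramic, 26 mm in diameter, 33 g, lying loose in the scoop at the start. Origin at its centre.
- ball_8: One of eight like grinding balls of smooth pale ceramic, 26 mm in diameter, 33 g, lying loose in the scoop at the start. Origin at its centre.
- masking_tape: Bystander: roll of masking tape lying flat, 100 mm across, 25 mm high; loose. Origin under its centre.
- glaze_jar: Bystander: small screw jar, 62 mm in diameter, 86 mm high; loose. Origin under its centre.
- slip_pot: Bystander: small open glazed pot, 68 mm in diameter, 69 mm high; loose. Origin under its centre.
- wood_rib: Bystander: flat wooden rib, 50 x 104 x 10 mm; loose. Origin under its centre.
Things that resemble listed ones, but are neither listed nor needed, are in the scene too. What is shaped like the lid but blue or orange is not meant.

How it is judged:
On the way, in this order (a step that is already met when the one before it is completed fails the run):
1. all eight balls are in the open jar (distance between each of ball_1, ball_2, ball_3, ball_4, ball_5, ball_6, ball_7, ball_8 and jar_inside below 0.075 m), for 0.2 s.
2. the lid's plug is in the mouth and the lid lies flat on the rim (distance between lid and lid_home below 0.008 m and angle between the z axis of lid and the z axis of mill_jar, either way round below 0.07 rad), for 0.2 s.
At the end, for the whole second after the job is handed in: All eight balls are inside the jar (within 75 mm of its inner middle); the lid is at rest with its plug in the mouth (origin within 8 mm of its home, axis within 4 degrees of the jar's); the scoop stands at rest, upright within 6 degrees, with its bottom on the table (all of step 1 and all of step 2 and linear speed of each of lid, scoop below 0.02 m/s and height (world z) of scoop below 0.008 m and angle between scoop's own z axis and vertical below 0.1 rad); the robot touches nothing.
It fails at once if a bystander (tape, small jar, pot or wooden rib) is shifted by more than 30 mm (distance of any of glaze_jar, masking_tape, wood_rib, slip_pot from where it was at the start of the episode above 0.03 m).
It also fails if it takes over 72 s, if anything falls off the work surface, if the arm or the gripper's body presses on something with over 40 N, if the wrist force passes 120 N, or if a joint passes its speed limit or range.

## Working session

There is one attempt and no reset: what is moved stays moved. The work goes in short steps, Python scripts to look and compute and a shell command to move; the robot and the scene stay as the last step left them, time stands still between calls to the robot, and variables do not carry over. Pictures are saved under pics/ and viewed, at most 10 in all, crops included, and the job is handed in when it is done.

```bash
ls; mkdir -p pics
python3 - <<'E'
from station import monitor, eyes, job, manip
import cv2,numpy as np
s=monitor.sense(); print(s, manip.nose_length, [a for a in dir(manip) if a[0]!='_'])
for n in ("scene","top"):
    d=eyes.snapshot(n); cv2.imwrite(f"pics/{n}0.png",d["pixels"][:,:,::-1]); np.savez(f"{n}0.npz",**d); print(n,d["intrinsics"],d["eye"],d["attitude"])
E
```

```text
pics
{'t': 0.0, 'q': array([-1.41548999e+00,  5.28458733e-01,  1.43388730e+00, -1.66150896e-05,
        1.18139320e+00, -1.78486513e-01]), 'qd': array([ 1.43312717e-03,  1.65904301e-03,  9.76231646e-04, -1.82704828e-06,
       -1.62338734e-04,  8.77604321e-04]), 'tau': array([-6.09150775e-04, -4.42348838e+01, -1.78024274e+01, -1.21484391e-04,
        8.49242293e-03,  3.59075926e-06]), 'tcp_pos': array([ 0.20469328, -0.58981351,  0.24434292]), 'tool_rot': array([ 9.86103996e-01,  1.66125726e-01,  4.75752803e-06, -1.07330552e-03]), 'force': array([ 0.91130596, -0.06049351, -0.26581229]), 'ft_torque': array([-0.01477794, -0.04177966,  0.00573263]), 'gripper_force': 0.0, 'finger_gap': 0.99898615316009} 0.014 ['PlanningError', 'nose_length']
scene [[453.00012945   0.         330.14629114]
 [  0.         453.00012945 240.01715873]
 [  0.           0.           1.        ]] [-0.11989577  0.9622323   0.89673259] [-0.29083104  0.83476778 -0.44510379  0.14304781]
top [[448.78435929   0.         312.04273875]
 [  0.         448.78435929 237.48219929]
 [  0.           0.           1.        ]] [0.43209746 0.06829116 1.49921742] [-0.70512113  0.70801401 -0.0280581   0.02707572]
```

View pics/scene0.png

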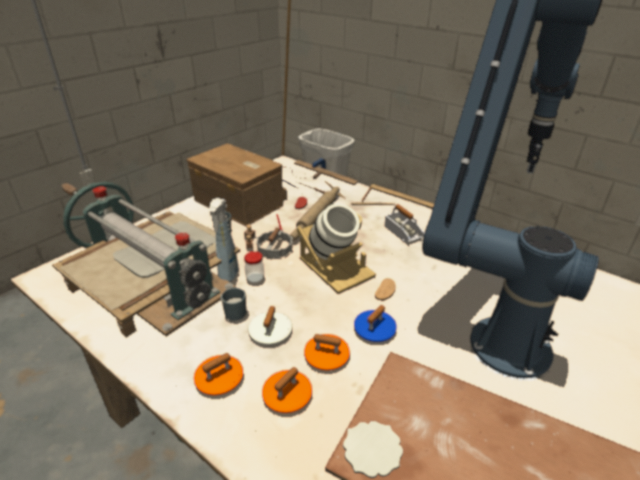

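View pics/top0.png

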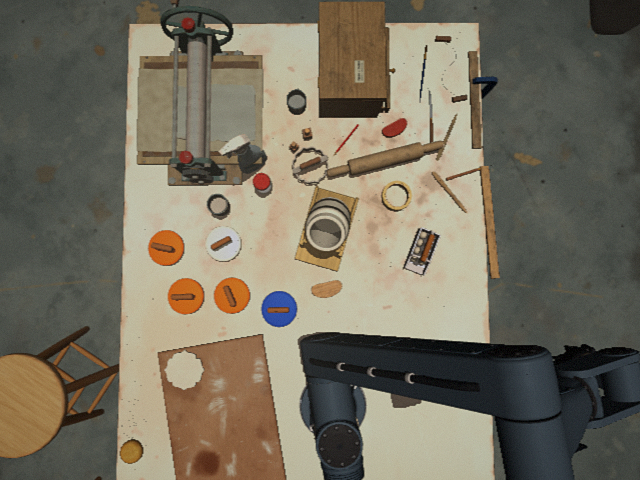

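The scene picture shows the jar in its cradle (mouth near 340,222), the white lid (270,328) and the scoop (403,223). In the top view these are the jar mouth (326,232), white lid (223,243), scoop (421,250), tape (396,195), small jar (262,182), pot (218,206) and rib (326,289). Next I measure them.

```bash
cat > h.py <<'E'
import numpy as np,cv2
from scipy.spatial.transform import Rotation as R
def cloud(d):
    K=d["intrinsics"];z=d["depth"].astype(float);v,u=np.mgrid[:z.shape[0],:z.shape[1]]
    p=np.stack([(u-K[0,2])/K[0,0]*z,(v-K[1,2])/K[1,1]*z,z],-1)
    w=p@R.from_quat(d["attitude"]).as_matrix().T+d["eye"]; w[z<=0]=np.nan
    return w
def pca(p):
    c=p.mean(0);e,V=np.linalg.eigh(np.cov((p-c).T));return c,V,e
E
python3 - <<'E'
from h import *
for n in("top","scene"):
    d=dict(np.load(n+"0.npz"));w=cloud(d)
    im=d["pixels"].astype(int)
    boxes=dict(scoop=(390,450,220,285),lid=(200,248,220,265),jar=(290,360,185,275),rib=(305,348,275,302),tape=(378,415,175,212),pot=(203,234,190,222),gj=(250,275,168,198)) if n=="top" else dict(scoop=(375,435,195,255),lid=(240,300,300,352),jar=(295,380,195,295))
    for k,(a,b,c,e) in boxes.items():
        p=w[c:e,a:b].reshape(-1,3);g=im[c:e,a:b].reshape(-1,3);ok=~np.isnan(p[:,0]);p=p[ok];g=g[ok]
        hi=p[:,2]>(0.006)
        print(n,k,"zmax %.3f"%p[:,2].max(),"hi c",p[hi].mean(0).round(3),p[hi].min(0).round(3),p[hi].max(0).round(3))
        if k in("scoop","lid"):
            z0={'scoop':.085,'lid':.056}[k]
            h=(p[:,2]>z0)
            c0,V,ev=pca(p[h][:,:2]);print("  bar",h.sum(),c0.round(4),p[h][:,2].mean().round(4),V[:,1].round(3),"len",np.ptp((p[h][:,:2]-c0)@V[:,1]).round(3),np.ptp((p[h][:,:2]-c0)@V[:,0]).round(3))
        if k=='jar':
            h=p[:,2]>.13; print("  jarhi",h.sum(),p[h].min(0).round(3),p[h].max(0).round(3))
d=dict(np.load("top0.npz"));w=cloud(d)
a=cv2.resize(d["pixels"][190:300,285:455,::-1],None,fx=4.4,fy=4.4,interpolation=cv2.INTER_CUBIC);cv2.imwrite("pics/crop.png",a)
E
```

```text
top scoop zmax 0.100 hi c [ 0.505 -0.293  0.041] [ 0.393 -0.389  0.006] [ 0.606 -0.197  0.1  ]
  bar 163 [ 0.5079 -0.2962] 0.0926 [-0.929  0.37 ] len 0.089 0.019
top lid zmax 0.071 hi c [0.529 0.358 0.026] [0.465 0.283 0.006] [0.609 0.44  0.071]
  bar 119 [0.5297 0.3589] 0.0644 [-0.476  0.88 ] len 0.067 0.018
top jar zmax 0.222 hi c [0.569 0.021 0.099] [ 0.434 -0.092  0.006] [0.726 0.139 0.222]
  jarhi 1164 [ 0.499 -0.048  0.13 ] [0.658 0.084 0.222]
top rib zmax 0.018 hi c [0.379 0.017 0.009] [ 0.342 -0.045  0.006] [0.42  0.087 0.018]
top tape zmax 0.032 hi c [ 0.688 -0.217  0.021] [ 0.639 -0.279  0.006] [ 0.749 -0.163  0.032]
top pot zmax 0.074 hi c [0.655 0.373 0.042] [0.608 0.33  0.006] [0.71  0.43  0.074]
top gj zmax 0.092 hi c [0.725 0.227 0.07 ] [0.692 0.193 0.006] [0.785 0.272 0.092]
scene scoop zmax 0.361 hi c [ 0.426 -0.192  0.115] [ 0.216 -0.544  0.006] [0.681 0.101 0.361]
  bar 503 [0.2838 0.0241] 0.2591 [-0.57   0.822] len 0.526 0.058
scene lid zmax 0.070 hi c [0.53  0.368 0.027] [0.469 0.301 0.006] [0.657 0.42  0.07 ]
  bar 155 [0.5378 0.3641] 0.0625 [-0.996  0.084] len 0.12 0.061
scene jar zmax 0.219 hi c [0.591 0.009 0.08 ] [ 0.379 -0.431  0.006] [0.952 0.126 0.219]
  jarhi 1256 [ 0.495 -0.043  0.13 ] [0.64  0.089 0.219]
```

View pics/crop.png

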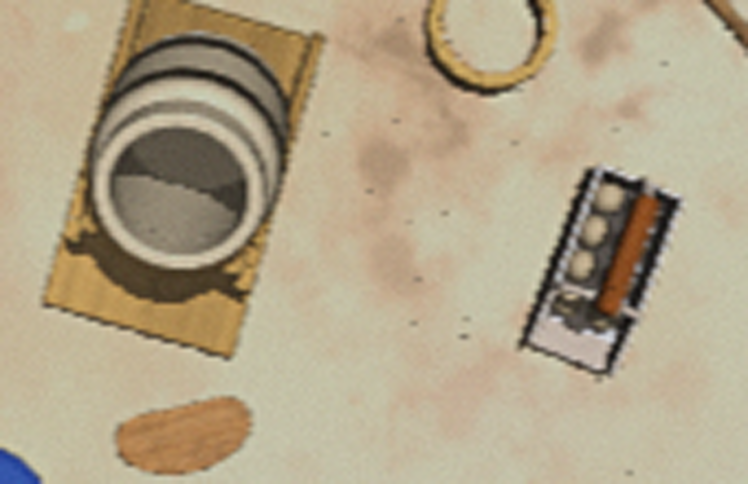

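The crop shows the scoop's pouring end pointing to the lower left (edge near 525,345 to 605,372, so towards the robot). The jar mouth is at about (180,190), opening towards the robot, and the cradle board gives its yaw. Next I fit the jar's mouth.

Run:
```python
from h import *
from scipy.optimize import least_squares
P=[]
for n,(a,b,c,e) in dict(top=(290,365,185,275),scene=(295,380,195,260)).items():
    d=dict(np.load(n+"0.npz"));w=cloud(d)[c:e,a:b].reshape(-1,3)
    w=w[~np.isnan(w[:,0])];P.append(w[(w[:,2]>.12)&(w[:,0]<.75)&(w[:,1]>-.1)])
def prof(p,x,tilt=np.radians(30)):
    ax=np.array([np.sin(tilt)*np.cos(x[3]),np.sin(tilt)*np.sin(x[3]),np.cos(tilt)])
    r=p-x[:3];h=r@ax;return h,np.linalg.norm(r-np.outer(h,ax),axis=1)
def run(pts,lab):
    x=np.array([.535,.02,.19,np.radians(165)])
    def res(x):
        h,r=prof(pts,x)
        # distance to nearest outer/rim surface: neck cyl r57, rim h=0 (47..57), body r66, inner r47
        dr=np.abs(r-np.clip(r,.047,.057)); rim=np.hypot(h,dr)
        neck=np.hypot(r-.057,np.maximum(h,0)+np.maximum(-h-.03,0))
        body=np.hypot(r-.066,np.maximum(h+.03,0))
        inn=np.hypot(r-.047,np.maximum(h,0)+np.maximum(-h-.03,0)); inb=np.hypot(r-.056,np.maximum(h+.03,0)); bot=np.hypot(h+.135,np.maximum(r-.056,0))
        return np.minimum.reduce([rim,neck,body,inn,inb,bot])
    s=least_squares(res,x,loss='soft_l1',f_scale=.003,x_scale=[.01,.01,.01,.1]);r=res(s.x)
    print(lab,len(pts),s.x[:3].round(4),np.degrees(s.x[3]).round(1),"med",np.median(r).round(4),np.percentile(r,90).round(4))
run(P[0],"top");run(P[1],"scene");run(np.vstack(P),"both")
d=dict(np.load("top0.npz"));w=cloud(d);print("table z",np.nanmedian(w[240:270,365:395,2]))
```

```text
top 1245 [0.5531 0.027  0.197 ] 168.3 med 0.002 0.0046
scene 1416 [0.5414 0.025  0.1975] 182.5 med 0.002 0.0043
both 2661 [0.5453 0.0269 0.191 ] 163.7 med 0.0012 0.0033
table z -0.0011215725197963877
```

```bash
python3 -m pendant '[[[0,0,0,0,0,1,1],[0,0,0,0,0,1,1],[0,0,0,0,0,1,1],[0,0,0,0,0,1,1],[0,0,0,0,0,1,1],[0,0,0,0,0,1,1],[0.0213,-0.0483,0,0,0,0,1],[0.0213,-0.0483,0,0,0,0,1],[0.0213,-0.0483,0,0,0,0,1],[0.0213,-0.0483,0,0,0,0,1],[0.0213,-0.0483,0,0,0,0,1],[0.0213,-0.0483,0,0,0,0,1],[0.0213,-0.0483,0,0,0,0,1],[0.0213,-0.0483,0,0,0,0,1],[0.0213,-0.0483,0,0,0,0,1],[0.0213,-0.0483,0,0,0,0,1]]]'
cat >> h.py <<'E'
def move(pos,rot):  # remaining shift in current tool axes (fractions) and turn (fractions)
    from station import monitor
    s=monitor.sense();T=R.from_quat(s["tool_rot"])
    print("tcp",s["tcp_pos"].round(4),"q",np.round(s["q"],2),"f",s["force"].round(1))
    print("shift/0.8 in present axes",(T.inv().apply(np.array(pos)-s["tcp_pos"])/.8).round(4),"in final axes",(rot.inv().apply(np.array(pos)-s["tcp_pos"])/.8).round(4),"turn/.12",((T.inv()*rot).as_rotvec()/.12).round(3))
def tool(z,x):
    z=np.array(z,float);z/=np.linalg.norm(z);x=np.array(x,float);x-=z*(x@z);x/=np.linalg.norm(x)
    return R.from_matrix(np.stack([x,np.cross(z,x),z],1))
E
python3 - <<'E'
from h import *
from station import eyes
d=eyes.snapshot("wrist");cv2.imwrite("pics/w1.png",d["pixels"][:,:,::-1]);w=cloud(d).reshape(-1,3);w=w[~np.isnan(w[:,0])]
near=np.linalg.norm(w[:,:2]-[.508,-.296],axis=1)<.12
h=near&(w[:,2]>.078)&(w[:,2]<.11);c,V,e=pca(w[h][:,:2]);q=(w[h][:,:2]-c)@V
mid=c+V@((q.max(0)+q.min(0))/2)
print(h.sum(),c,"mid",mid,"zmax",np.percentile(w[h][:,2],95),V[:,1],np.ptp(q,0))
x=V[:,1]*np.sign(-V[0,1]);print("scoop yaw",np.degrees(np.arctan2(x[1],x[0])))
move([*mid,.080],tool([0,0,-1],[-x[0],-x[1],0]))
E
```

```text
t: 1.7
tcp_pos: [0.509, -0.2951, 0.2449]
tool_rot: [0.981, -0.192, -0.0, -0.0]
force: [0.8, -1.1, 0.2]
finger_gap: 0.998
gripper_force: 0.0
3153 [ 0.51454064 -0.30084508] mid [ 0.51375322 -0.30131254] zmax 0.09670832585541489 [-0.92694432  0.37519893] [0.02485807 0.09922666]
scoop yaw 157.96339157677224
tcp [ 0.5132 -0.2903  0.2451] q [-0.71  0.48  1.52  0.01  1.14  1.24] f [2.2 1.7 1.1]
shift/0.8 in present axes [0.0054 0.0136 0.2063] in final axes [0.0058 0.0125 0.2063] turn/.12 [-0.043 -0.016  0.019]
```

View pics/w1.png

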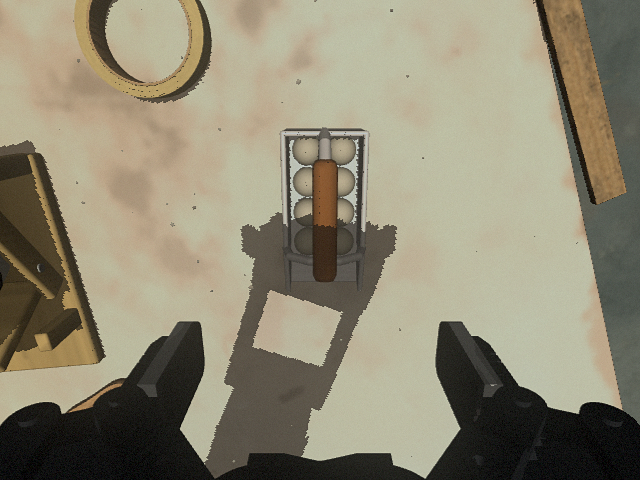

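The wrist view shows the scoop level with all eight balls in two rows, and the bar handle from (325,160) to (325,280). The arm was still settling during that picture, so I measure again at rest.

```bash
cat > bar.py <<'E'
from h import *
from station import eyes
def bar(c0,zlo,zhi,rad=.12,ref=None):
    d=eyes.snapshot("wrist");w=cloud(d).reshape(-1,3);w=w[~np.isnan(w[:,0])]
    near=np.linalg.norm(w[:,:2]-c0,axis=1)<rad
    h=near&(w[:,2]>zlo)&(w[:,2]<zhi);c,V,e=pca(w[h][:,:2]);q=(w[h][:,:2]-c)@V
    lo,hi=np.percentile(q,1,axis=0),np.percentile(q,99,axis=0)
    mid=c+V@((hi+lo)/2);x=V[:,1]*(1 if V[:,1]@ref>0 else -1)
    print(h.sum(),"mid",mid.round(4),"ztop",np.percentile(w[h][:,2],[50,95]).round(4),"yaw",np.degrees(np.arctan2(x[1],x[0])).round(1),"size",(hi-lo).round(4))
    return mid,x
E
python3 - <<'E'
from bar import *
m,x=bar([.51,-.297],.088,.11,ref=np.array([-.93,.37]))
move([*m,.080],tool([0,0,-1],[-x[0],-x[1],0]))
E
```

```text
2949 mid [ 0.5102 -0.2992] ztop [0.0951 0.0967] yaw 157.9 size [0.0174 0.0871]
tcp [ 0.511  -0.2926  0.2449] q [-0.71  0.48  1.53  0.    1.14  1.24] f [-0.2 -0.3 -0.6]
shift/0.8 in present axes [0.0021 0.0085 0.2061] in final axes [0.0022 0.0081 0.2061] turn/.12 [-0.017 -0.001  0.043]
```

```bash
python3 -m pendant '[[[0.002,0.0083,0.04,0,0,0,0.8],[0,0,0.045,0,0,0,0.8],[0,0,0.045,0,0,0,0.8],[0,0,0.036,0,0,0,0.8],[0,0,0.02,0,0,0,0.8],[0,0,0.02,0,0,0,0.8],[0,0,0,0,0,0,0.8],[0,0,0,0,0,0,0.8]]]'
python3 - <<'E'
from bar import *
move([.5102,-.2992,.080],tool([0,0,-1],[.927,-.375,0]))
E
```

```text
t: 2.6
tcp_pos: [0.5067, -0.3038, 0.0803]
tool_rot: [0.981, -0.192, -0.0, -0.0]
force: [0.2, -0.7, -0.4]
finger_gap: 0.798
gripper_force: 0.0
tcp [ 0.5067 -0.3038  0.0803] q [-0.73  0.71  1.64 -0.    0.79  1.23] f [ 0.2 -0.7 -0.4]
shift/0.8 in present axes [ 0.0019 -0.0069  0.0004] in final axes [ 0.0019 -0.0069  0.0004] turn/.12 [-0.002  0.008 -0.019]
```

```bash
python3 -m pendant '[[[0.002,-0.007,0,0,0,0,0.8],[0,0,0,0,0,0,0.8],[0,0,0,0,0,0,0.5],[0,0,0,0,0,0,0.2],[0,0,0,0,0,0,0.0],[0,0,0,0,0,0,0],[0,0,0,0,0,0,0],[0,0,0,0,0,0,0]]]' 100; python3 -m pendant '[[[0,0,0,0,0,0,0],[0,0,0,0,0,0,0]]]'
```

```text
t: 3.4
tcp_pos: [0.5107, -0.2994, 0.0809]
tool_rot: [0.981, -0.192, 0.0, 0.0]
force: [-1.1, -1.4, 3.8]
finger_gap: 0.188
gripper_force: 97.9
t: 3.6
tcp_pos: [0.5107, -0.2993, 0.0809]
tool_rot: [0.981, -0.192, 0.0, 0.0]
force: [-2.7, -1.9, 6.1]
finger_gap: 0.192
gripper_force: 98.1
```

```bash
python3 -m pendant '[[[0,0,-0.005,0,0,0,0],[0,0,-0.012,0,0,0,0],[0,0,-0.02,0,0,0,0],[0,0,-0.025,0,0,0,0],[0,0,-0.025,0,0,0,0],[0,0,-0.025,0,0,0,0],[0,0,-0.025,0,0,0,0],[0,0,-0.025,0,0,0,0],[0,0,-0.025,0,0,0,0],[0,0,-0.025,0,0,0,0],[0,0,-0.025,0,0,0,0],[0,0,-0.025,0,0,0,0],[0,0,-0.025,0,0,0,0],[0,0,-0.025,0,0,0,0],[0,0,-0.02,0,0,0,0],[0,0,-0.01,0,0,0,0],[0,0,-0.005,0,0,0,0],[0,0,0,0,0,-0.2,0],[0,0,0,0,0,-0.5,0],[0,0,0,0,0,-0.8,0]]]'; python3 -m pendant '[[[0,0,0,0,0,-1,0],[0,0,0,0,0,-1,0],[0,0,0,0,0,-1,0],[0,0,0,0,0,-1,0],[0,0,0,0,0,-1,0],[0,0,0,0,0,-1,0],[0,0,0,0,0,-1,0],[0,0,0,0,0,-1,0],[0,0,0,0,0,-1,0],[0,0,0,0,0,-1,0],[0,0,0,0,0,-1,0],[0,0,0,0,0,-1,0],[0,0,0,0,0,-1,0],[0,0,0,0,0,-1,0],[0,0,0,0,0,-1,0],[0,0,0,0,0,-1,0],[0,0,0,0,0,-1,0],[0,0,0,0,0,-1,0],[0,0,0,0,0,-1,0],[0,0,0,0,0,-1,0]]]';  python3 -m pendant '[[[0,0,0,0,0,-1,0],[0,0,0,0,0,-1,0],[0,0,0,0,0,-1,0],[0,0,0,0,0,-1,0],[0,0,0,0,0,-0.8,0],[0,0,0,0,0,-0.5,0],[0,0,0,0,0,-0.25,0],[0,0,0,0,0,0,0],[0,0,0,0,0,0,0]]]'
python3 - <<'E'
from bar import *
from station import monitor,eyes
s=monitor.sense()
d=eyes.snapshot("wrist");cv2.imwrite("pics/w2.png",d["pixels"][:,:,::-1])
yaw=np.radians(164);u=np.array([-np.cos(yaw),-np.sin(yaw),0])   # pour direction
M=np.array([.5453,.0269,.191]);J=np.array([.5*np.cos(yaw),.5*np.sin(yaw),.866]);jx=np.cross([u[1],-u[0],0],J);jx=u*.866+np.array([0,0,.5])
lip=M-jx*.014+J*.004
up=np.array([0,0,1])
for deg in(0,15,25,55):
    a=np.radians(deg);sx=u*np.cos(a)-up*np.sin(a);sz=up*np.cos(a)+u*np.sin(a)
    tcp=lip-sx*.079+sz*(.080-.017);T=tool(-sz,-sx);print(deg,"tcp",tcp.round(3));move(tcp,T)
E
```

```text
t: 5.6
tcp_pos: [0.5102, -0.2983, 0.3566]
tool_rot: [0.995, -0.101, -0.001, -0.001]
force: [-0.6, -0.1, -5.1]
finger_gap: 0.191
gripper_force: 97.8
t: 7.6
tcp_pos: [0.5102, -0.2983, 0.3565]
tool_rot: [0.454, 0.891, 0.0, -0.002]
force: [0.8, -0.4, -5.2]
finger_gap: 0.192
gripper_force: 97.8
t: 8.5
tcp_pos: [0.5106, -0.2987, 0.3575]
tool_rot: [0.141, 0.99, 0.0, -0.0]
force: [0.2, -0.2, -5.3]
finger_gap: 0.188
gripper_force: 97.8
0 tcp [0.456 0.053 0.25 ]
tcp [ 0.5107 -0.2988  0.3577] q [-0.72  0.38  1.37  0.    1.4  -2.01] f [ 0.3  0.1 -4.6]
shift/0.8 in present axes [0.1881 0.4026 0.1344] in final axes [0.187  0.4032 0.1341] turn/.12 [ 0.003 -0.006 -0.025]
15 tcp [0.474 0.047 0.269]
tcp [ 0.5107 -0.2988  0.3577] q [-0.72  0.38  1.37  0.    1.4  -2.01] f [ 0.3  0.1 -4.6]
shift/0.8 in present axes [0.1644 0.4027 0.1115] in final axes [0.1289 0.4032 0.1497] turn/.12 [ 0.006  2.176 -0.025]
25 tcp [0.488 0.043 0.278]
tcp [ 0.5107 -0.2988  0.3577] q [-0.72  0.38  1.37  0.    1.4  -2.01] f [ 0.3  0.1 -4.6]
shift/0.8 in present axes [0.1456 0.4028 0.1   ] in final axes [0.0888 0.4032 0.1514] turn/.12 [ 0.008  3.63  -0.024]
55 tcp [0.538 0.029 0.288]
tcp [ 0.5107 -0.2988  0.3577] q [-0.72  0.38  1.37  0.    1.4  -2.01] f [ 0.3  0.1 -4.6]
shift/0.8 in present axes [0.0815 0.403  0.087 ] in final axes [-0.025   0.4032  0.1156] turn/.12 [ 0.015  7.994 -0.022]
```

View pics/w2.png

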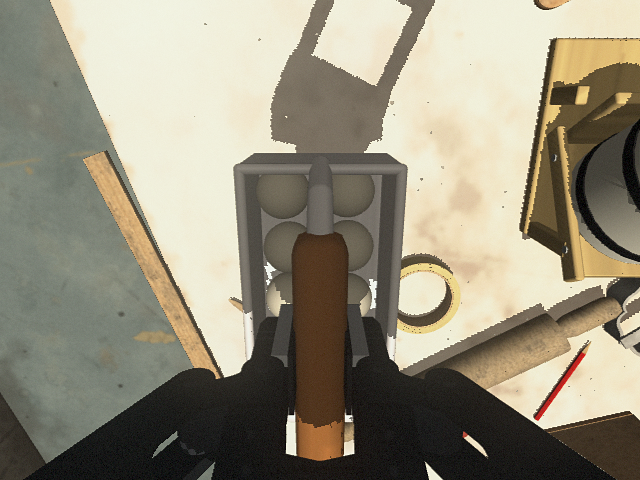

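The wrist view shows the balls settled against the closed back of the scoop (six visible at 260-370, 190-300) and the handle firmly held. Next I carry it over to the mouth.

```bash
python3 -m pendant '[[[0.0032,0.0068,0,0,0,0,0],[0.0063,0.0136,0,0,0,0,0],[0.0106,0.0226,0,0,0,0,0],[0.0106,0.0226,0,0,0,0,0],[0.0106,0.0226,0,0,0,0,0],[0.0106,0.0226,0,0,0,0,0],[0.0106,0.0226,0,0,0,0,0],[0.0106,0.0226,0,0,0,0,0],[0.0106,0.0226,0,0,0,0,0],[0.0106,0.0226,0,0,0,0,0],[0.0106,0.0226,0,0,0,0,0],[0.0106,0.0226,0,0,0,0,0],[0.0106,0.0226,0,0,0,0,0],[0.0106,0.0226,0,0,0,0,0],[0.0106,0.0226,0,0,0,0,0],[0.0106,0.0226,0,0,0,0,0],[0.0106,0.0226,0,0,0,0,0],[0.0106,0.0226,0,0,0,-0.025,0],[0.0063,0.0136,0,0,0,0,0],[0.0032,0.0068,0,0,0,0,0]]]'; python3 -m pendant '[[[0,0,0.005,0,0,0,0],[0,0,0.015,0,0,0,0],[0,0,0.02,0,0,0,0],[0,0,0.015,0,0,0,0],[0,0,0.005,0,0,0,0],[0,0,0,0,0,0,0],[0,0,0,0,0,0,0]]]'
python3 - <<'E'
from h import *
from station import eyes
move([.456,.053,.25],tool([0,0,-1],[np.cos(2.862),np.sin(2.862),0]))
a,b=[eyes.snapshot(n)for n in("top","scene")]
for n,d in(("top1",a),("scene1",b)):np.savez(n+".npz",**d)
A=cv2.resize(a["pixels"][190:290,270:370,::-1],(400,400),interpolation=3);B=cv2.resize(b["pixels"][140:280,280:420,::-1],(400,400),interpolation=3)
cv2.imwrite("pics/c1.png",np.hstack([A,B]))
E
```

```text
t: 10.55
tcp_pos: [0.4548, 0.0536, 0.3583]
tool_rot: [0.138, 0.99, -0.0, 0.0]
force: [-0.4, 0.4, -5.3]
finger_gap: 0.196
gripper_force: 97.9
t: 11.25
tcp_pos: [0.4559, 0.0519, 0.3105]
tool_rot: [0.139, 0.99, -0.0, 0.001]
force: [-0.0, -0.4, -5.1]
finger_gap: 0.193
gripper_force: 97.9
tcp [0.4559 0.0519 0.3105] q [-0.13  0.22  1.75 -0.    1.18 -1.42] f [-0.  -0.4 -5.1]
shift/0.8 in present axes [0.0004 0.0014 0.0756] in final axes [0.0003 0.0014 0.0756] turn/.12 [-0.     0.009  0.002]
```

View pics/c1.png

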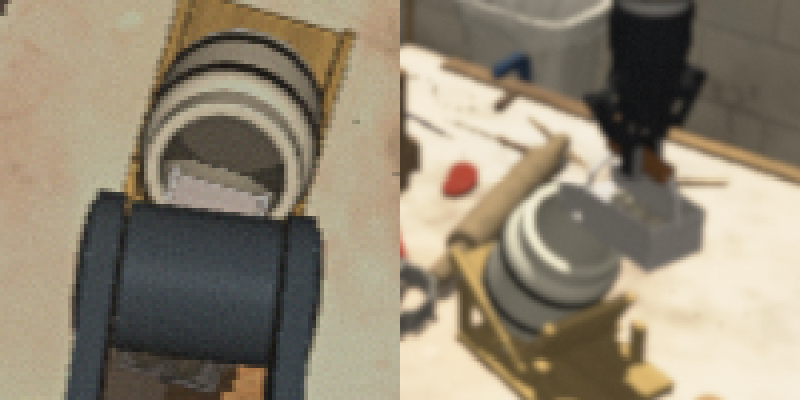

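The left half shows the lip edge (170-270, ~180) over the mouth. The right half shows the scoop level with its lip above the mouth. I now tip slightly, lower, then tip around the lip.

```bash
python3 -m pendant '[[[-0.0025,0.001,-0.0029,0,0.25,0,0],[-0.0025,0,-0.0029,0,0.25,0,0],[-0.0025,0,-0.0029,0,0.25,0,0],[-0.0025,0,-0.0029,0,0.25,0,0],[-0.0025,0,-0.0029,0,0.25,0,0],[-0.0025,0,-0.0029,0,0.25,0,0],[-0.0025,0,-0.0029,0,0.25,0,0],[-0.001,0,0.0055,0,0,0,0],[-0.0026,0,0.012,0,0,0,0],[-0.003,0,0.014,0,0,0,0],[-0.003,0,0.014,0,0,0,0],[-0.003,0,0.014,0,0,0,0],[-0.002,0,0.009,0,0,0,0],[-0.001,0,0.005,0,0,0,0],[0,0,0,0,0,0,0],[0,0,0,0,0,0,0]]]'
cat > lip.py <<'E'
from h import *
from station import monitor
s=monitor.sense();T=R.from_quat(s["tool_rot"]);z=T.as_matrix()
l=s["tcp_pos"]+T.apply([-.079,0,.063]);yaw=np.radians(164);u=np.array([-np.cos(yaw),-np.sin(yaw),0]);J=np.r_[-u[:2]*.5,.866];jx=u*.866+[0,0,.5];M=np.array([.5453,.0269,.191])
print("lip",l.round(4),"in mouth frame x,y,z",((l-M)@jx).round(4),((l-M)@np.cross(J,jx)).round(4),((l-M)@J).round(4),"tilt",np.degrees(np.arccos(-z[2,2])).round(1),"q",s["q"].round(2),"f",s["force"].round(1))
E
python3 lip.py
```

```text
t: 12.95
tcp_pos: [0.4705, 0.0488, 0.2651]
tool_rot: [0.138, 0.985, 0.015, -0.104]
force: [0.4, -0.5, -4.9]
finger_gap: 0.194
gripper_force: 97.9
lip [0.5322 0.0312 0.187 ] in mouth frame x,y,z -0.0139 0.0005 0.0034 tilt 12.0 q [-0.15  0.38  1.66  0.03  1.31 -1.45] f [ 0.4 -0.5 -4.9]
```

```bash
python3 -m pendant '[[[-0.0025,0,-0.0029,0,0.25,0,0],[-0.0025,0,-0.0029,0,0.25,0,0],[-0.0025,0,-0.0029,0,0.25,0,0],[-0.0025,0,-0.0029,0,0.25,0,0],[-0.0025,0,-0.0029,0,0.25,0,0],[-0.0025,0,-0.0029,0,0.25,0,0],[-0.0025,0,-0.0029,0,0.25,0,0],[-0.0025,0,-0.0029,0,0.25,0,0],[-0.0025,0,-0.0029,0,0.25,0,0],[-0.0025,0,-0.0029,0,0.25,0,0],[-0.0025,0,-0.0029,0,0.25,0,0],[-0.0025,0,-0.0029,0,0.25,0,0]]]'; python3 lip.py;  python3 -m pendant '[[[-0.0025,0,-0.0029,0,0.25,0,0],[-0.0025,0,-0.0029,0,0.25,0,0],[-0.0025,0,-0.0029,0,0.25,0,0],[-0.0025,0,-0.0029,0,0.25,0,0],[-0.0025,0,-0.0029,0,0.25,0,0],[-0.0025,0,-0.0029,0,0.25,0,0],[-0.0025,0,-0.0029,0,0.25,0,0],[-0.0025,0,-0.0029,0,0.25,0,0],[-0.0025,0,-0.0029,0,0.25,0,0],[-0.0025,0,-0.0029,0,0.25,0,0],[-0.0025,0,-0.0029,0,0.25,0,0],[-0.0025,0,-0.0029,0,0.25,0,0],[-0.0025,0,-0.0029,0,0.25,0,0],[-0.0025,0,-0.0029,0,0.25,0,0],[-0.0025,0,-0.0029,0,0.25,0,0],[0,0,0,0,0,0,0],[0,0,0,0,0,0,0],[0,0,0,0,0,0,0],[0,0,0,0,0,0,0],[0,0,0,0,0,0,0]]]'; python3 lip.py;python3 - <<'E'
from h import *
from station import eyes
a,b=[eyes.snapshot(n)for n in("wrist","scene")]
A=cv2.resize(a["pixels"][:,:,::-1],(400,300));B=cv2.resize(b["pixels"][130:270,280:420,::-1],(400,400),interpolation=3)
cv2.imwrite("pics/c2.png",np.hstack([np.vstack([A,np.zeros((100,400,3),np.uint8)]),B]))
E
```

```text
t: 14.15
tcp_pos: [0.5024, 0.0397, 0.2824]
tool_rot: [0.133, 0.951, 0.039, -0.277]
force: [-0.5, 0.1, -5.1]
finger_gap: 0.189
gripper_force: 98.1
lip [0.5339 0.0308 0.1868] in mouth frame x,y,z -0.0125 0.0006 0.0024 tilt 32.5 q [-0.18  0.57  1.38  0.06  1.76 -1.47] f [-0.5  0.1 -5.1]
t: 16.15
tcp_pos: [0.545, 0.0275, 0.2859]
tool_rot: [0.121, 0.865, 0.068, -0.483]
force: [-0.3, 0.2, -2.5]
finger_gap: 0.197
gripper_force: 98.5
lip [0.5332 0.0309 0.1856] in mouth frame x,y,z -0.0137 0.0005 0.0017 tilt 58.4 q [-0.19  0.83  1.07  0.09  2.26 -1.47] f [-0.3  0.2 -2.5]
```

View pics/c2.png

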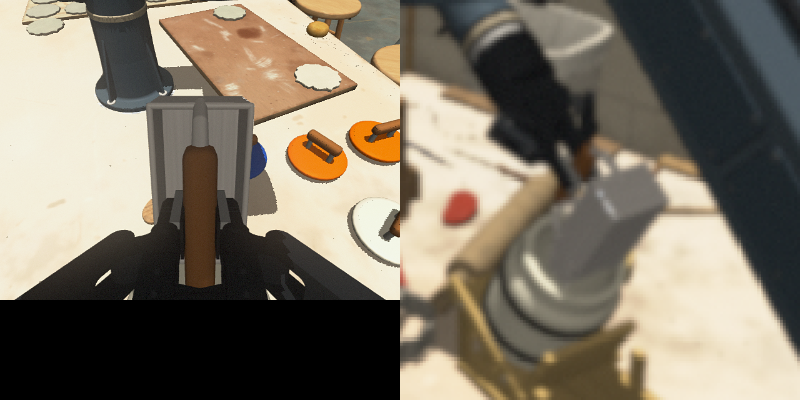

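The wrist view shows the scoop empty (150-250, 100-220) and no loose balls on the table; the force fell by 2.6 N, which is the weight of eight balls. I withdraw and set the scoop down.

```bash
python3 -m pendant '[[[0.017,0,-0.0104,0,0,0,0],[0.017,0,-0.0104,0,0,0,0],[0.017,0,-0.0104,0,0,0,0],[0.017,0,-0.0104,0,0,0,0],[0.017,0,-0.0104,0,0,0,0],[0,0,0,0,-1,0,0],[0,0,0,0,-1,0,0],[0,0,0,0,-1,0,0],[0,0,0,0,-1,0,0],[0,0,0,0,-1,0,0],[0,0,0,0,-1,0,0],[0,0,0,0,-1,0,0],[0,0,0,0,-1,0,0],[0,0,0,0,-0.5,0,0],[0,0,0,0,0,0,0]]]'; python3 -m pendant '[[[-0.003,-0.02,0,0,0,0,0],[-0.0055,-0.0397,0,0,0,0,0],[-0.0055,-0.0397,0,0,0,0,0],[-0.0055,-0.0397,0,0,0,0,0],[-0.0055,-0.0397,0,0,0,0,0],[-0.0055,-0.0397,0,0,0,0,0],[-0.0055,-0.0397,0,0,0,0,0],[-0.0055,-0.0397,0,0,0,0,0],[-0.0055,-0.0397,0,0,0,0,0],[-0.0055,-0.0397,0,0,0,0,0],[-0.003,-0.02,0,0,0,0,0],[0,0,0,0,0,0,0],[0,0,0,0,0,0,0]]]'
python3 - <<'E'
from h import *
from station import eyes
move([.50,-.29,.083],tool([0,0,-1],[-.961,.276,0]))
d=eyes.snapshot("top");np.savez("top2.npz",**d)
# jar content + strays: compare picture with start
d0=dict(np.load("top0.npz"));df=np.abs(d["pixels"].astype(int)-d0["pixels"]).sum(2)
print([ (k,int((df[c:e,a:b]>90).sum())) for k,(a,b,c,e) in dict(around=(280,380,170,300),lid=(200,248,220,265)).items()])
A=cv2.resize(d["pixels"][190:290,270:370,::-1],(400,400),interpolation=3);b=eyes.snapshot("scene")["pixels"][170:310,280:420,::-1]
cv2.imwrite("pics/c3.png",np.hstack([A,cv2.resize(b,(400,400),interpolation=3)]))
E
```

```text
t: 17.75
tcp_pos: [0.5422, 0.0285, 0.3668]
tool_rot: [0.139, 0.99, 0.0, -0.001]
force: [0.2, -0.3, -1.8]
finger_gap: 0.193
gripper_force: 98.3
t: 19.05
tcp_pos: [0.5, -0.2895, 0.3649]
tool_rot: [0.139, 0.99, 0.001, -0.001]
force: [0.1, 0.2, -2.1]
finger_gap: 0.191
gripper_force: 98.3
tcp [ 0.5    -0.2895  0.3649] q [-0.72  0.35  1.39  0.    1.4  -2.01] f [ 0.1  0.2 -2.1]
shift/0.8 in present axes [-0.0007 -0.0014  0.3524] in final axes [-1.000e-04 -6.000e-04  3.524e-01] turn/.12 [ 0.018 -0.014  0.004]
[('around', 166), ('lid', 0)]
```

View pics/c3.png

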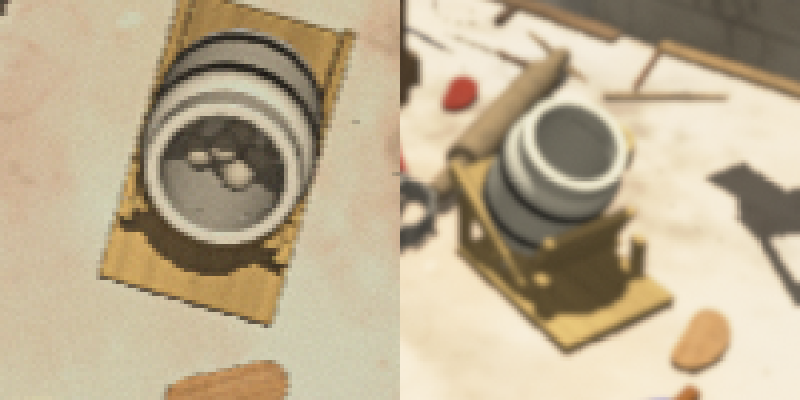

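The left half shows the balls lying in the jar (200-250, 150-185), with none on the cradle or table. I set the scoop down.

```bash
python3 -m pendant '[[[0,0,0.025,0,0,0,0],[0,0,0.05,0,0,0,0],[0,0,0.05,0,0,0,0],[0,0,0.05,0,0,0,0],[0,0,0.05,0,0,0,0],[0,0,0.05,0,0,0,0],[0,0,0.035,0,0,0,0],[0,0,0.02,0,0,0,0],[0,0,0.012,0,0,0,0],[0,0,0.008,0,0,0,0],[0,0,0.0025,0,0,0,0],[0,0,0,0,0,0,0],[0,0,0,0,0,0,0]]]'; python3 -m pendant '[[[0,0,0.0015,0,0,0,0],[0,0,0,0,0,0,0],[0,0,0,0,0,0,0]]]'
```

```text
t: 20.45
tcp_pos: [0.5007, -0.2907, 0.0842]
tool_rot: [0.139, 0.99, -0.001, 0.001]
force: [0.1, 0.6, -2.0]
finger_gap: 0.194
gripper_force: 98.3
t: 20.75
tcp_pos: [0.5002, -0.2904, 0.0823]
tool_rot: [0.139, 0.99, -0.0, 0.0]
force: [0.3, -0.1, -1.8]
finger_gap: 0.197
gripper_force: 98.3
```

```bash
python3 -m pendant '[[[0,0,0.0015,0,0,0,0],[0,0,0.0005,0,0,0,0],[0,0,0,0,0,0,0]]]'; python3 -m pendant '[[[0,0,0.0005,0,0,0,0],[0,0,0,0,0,0,0.1],[0,0,0,0,0,0,0.3],[0,0,0,0,0,0,0.6],[0,0,0,0,0,0,0.8],[0,0,0,0,0,0,0.8],[0,0,0,0,0,0,0.8],[0,0,-0.02,0,0,0,0.8],[0,0,-0.05,0,0,0,0.8],[0,0,-0.05,0,0,0,0.8],[0,0,-0.05,0,0,0,0.8],[0,0,-0.05,0,0,0,0.8],[0,0,0,0,0,0,0.8],[0,0,0,0,0,0,0.8]]]'
python3 - <<'E'
from bar import *
bar([.50,-.29],.086,.11,ref=np.array([.961,-.276]))
yaw=np.radians(118.4)
for k in(1,-1):move([.5297,.3589,.30],tool([0,0,-1],[k*np.cos(yaw),k*np.sin(yaw),0]))
E
```

```text
t: 21.05
tcp_pos: [0.5003, -0.2904, 0.0809]
tool_rot: [0.139, 0.99, -0.0, 0.0]
force: [-0.5, 0.9, 3.6]
finger_gap: 0.194
gripper_force: 99.1
t: 22.45
tcp_pos: [0.5003, -0.2904, 0.257]
tool_rot: [0.139, 0.99, -0.001, 0.001]
force: [0.1, -0.4, -1.3]
finger_gap: 0.798
gripper_force: 0.0
2758 mid [ 0.5015 -0.2906] ztop [0.095  0.0967] yaw -16.1 size [0.0175 0.088 ]
tcp [ 0.4996 -0.2898  0.2555] q [-0.72  0.45  1.54 -0.    1.15 -2.01] f [-0.1  0.3 -0.7]
shift/0.8 in present axes [ 0.187  0.79  -0.055] in final axes [ 0.6954  0.4188 -0.0556] turn/.12 [ 0.    -0.01   6.636]
tcp [ 0.4996 -0.2898  0.2555] q [-0.72  0.45  1.54 -0.    1.15 -2.01] f [-0.1  0.3 -0.7]
shift/0.8 in present axes [ 0.187  0.79  -0.055] in final axes [-0.6954 -0.4188 -0.0556] turn/.12 [ 1.3000e-02  0.0000e+00 -1.9544e+01]
```

```bash
python3 -m pendant '[[[0,0,-0.055,0,0,0,1],[0.0134,0.0564,0,0,0,0,1],[0.0134,0.0564,0,0,0,0,1],[0.0134,0.0564,0,0,0,0,1],[0.0134,0.0564,0,0,0,0,1],[0.0134,0.0564,0,0,0,0,1],[0.0134,0.0564,0,0,0,0,1],[0.0134,0.0564,0,0,0,0,1],[0.0134,0.0564,0,0,0,0,1],[0.0134,0.0564,0,0,0,0,1],[0.0134,0.0564,0,0,0,0,1],[0.0134,0.0564,0,0,0,0,1],[0.0134,0.0564,0,0,0,0,1],[0.0134,0.0564,0,0,0,0,1],[0.0134,0.0564,0,0,0,0,1],[0,0,0,0,0,1,1],[0,0,0,0,0,1,1],[0,0,0,0,0,1,1],[0,0,0,0,0,1,1],[0,0,0,0,0,1,1]]]'; python3 -m pendant '[[[0,0,0.03,0,0,1,1],[0,0,0.04,0,0,0.64,1],[0,0,0,0,0,0,1],[0,0,0,0,0,0,1],[0,0,0,0,0,0,1]]]'
python3 - <<'E'
from bar import *
m,x=bar([.53,.359],.058,.08,ref=np.array([-.476,.88]))
move([*m,.051],tool([0,0,-1],[*x,0]))
E
```

```text
t: 24.5
tcp_pos: [0.5286, 0.3579, 0.297]
tool_rot: [0.428, 0.904, -0.002, -0.002]
force: [0.4, -0.7, -0.4]
finger_gap: 0.999
gripper_force: 0.0
t: 25.0
tcp_pos: [0.5303, 0.3585, 0.2447]
tool_rot: [0.512, 0.859, 0.0, 0.0]
force: [0.8, 0.1, -0.0]
finger_gap: 0.998
gripper_force: 0.0
2758 mid [0.5776 0.3646] ztop [0.0663 0.0694] yaw -176.4 size [0.0637 0.1333]
tcp [0.5305 0.3587 0.2453] q [ 0.42  0.55  1.39 -0.    1.2  -0.08] f [ 1.2  0.2 -0.3]
shift/0.8 in present axes [-0.0214  0.0548  0.243 ] in final axes [-0.0592  0.0038  0.2428] turn/.12 [ 0.016  0.012 -9.476]
```

Run:
```python
from bar import *
m,x=bar([.53,.359],.056,.08,.05,ref=np.array([-.476,.88]))
move([*m,.051],tool([0,0,-1],[*x,0]))
```

```text
1901 mid [0.5289 0.3603] ztop [0.066  0.0677] yaw 118.7 size [0.0173 0.0669]
tcp [0.5305 0.3587 0.2455] q [ 0.42  0.55  1.39 -0.    1.2  -0.08] f [ 0.8 -0.1 -0.1]
shift/0.8 in present axes [ 0.0027 -0.0014  0.2431] in final axes [ 0.0027 -0.0007  0.2431] turn/.12 [ 0.022  0.002 -0.043]
```

```bash
python3 -m pendant '[[[0.0027,-0.001,0.045,0,0,0,0.8],[0,0,0.05,0,0,0,0.8],[0,0,0.05,0,0,0,0.8],[0,0,0.05,0,0,0,0.8],[0,0,0.03,0,0,0,0.8],[0,0,0.018,0,0,0,0.8],[0,0,0,0,0,0,0.8],[0,0,0,0,0,0,0.8],[0,0,0,0,0,0,0.4],[0,0,0,0,0,0,0.1],[0,0,0,0,0,0,0],[0,0,0,0,0,0,0],[0,0,0,0,0,0,0],[0,0,0,0,0,0,0]]]' 100; python3 -m pendant '[[[0,0,-0.005,0,0,0,0],[0,0,-0.02,0,0,0,0],[0,0,-0.04,0,0,0,0],[0,0,-0.05,0,0,0,0],[0,0,-0.05,0,0,0,0],[0,0,-0.05,0,0,0,0],[0,0,-0.05,0,0,0,0],[0,0,-0.05,0,0,0,0],[0,0,-0.05,0,0,0,0],[0,0,-0.03,0,0,0,0],[0,0,0,0,0,0,0],[0,0,0,0,0,0,0]]]'
```

```text
t: 26.5
tcp_pos: [0.5288, 0.3603, 0.0508]
tool_rot: [0.512, 0.859, 0.001, 0.001]
force: [0.8, 0.2, 5.7]
finger_gap: 0.195
gripper_force: 97.9
t: 27.7
tcp_pos: [0.5269, 0.3593, 0.3648]
tool_rot: [0.512, 0.859, -0.001, -0.001]
force: [-0.9, 0.4, -5.4]
finger_gap: 0.198
gripper_force: 98.3
```

```bash
cat > lid.py <<'E'
from h import *
def goal(M,yawd,h,off=0,bar=118.7):
    y=np.radians(yawd);J=np.array([.5*np.cos(y),.5*np.sin(y),np.sqrt(.75)])
    F=tool(-J,[np.cos(np.radians(bar)),np.sin(np.radians(bar)),0])
    return np.array(M)+J*(h-.010+.051)+F.apply([off,0,0]),F
E
python3 - <<'E'
from lid import *
p,F=goal([.5453,.0269,.191],164,.15,-.09);print(p,F.as_matrix()[:,0]);move(p,F)
E
```

```text
[ 0.48341769 -0.02644731  0.38569372] [-0.33242424  0.8852297  -0.3253652 ]
tcp [0.5269 0.3593 0.3648] q [ 0.42  0.44  1.24 -0.    1.46 -0.07] f [-0.9  0.4 -5.4]
shift/0.8 in present axes [-0.3985 -0.277  -0.0255] in final axes [-0.4173 -0.2484  0.0178] turn/.12 [-3.235 -2.948  0.54 ]
```

```bash
python3 -m pendant '[[[-0.02,-0.0139,-0.0013,0,0,0,0],[-0.0399,-0.0277,-0.0026,0,0,0,0],[-0.0399,-0.0277,-0.0026,0,0,0,0],[-0.0399,-0.0277,-0.0026,0,0,0,0],[-0.0399,-0.0277,-0.0026,0,0,0,0],[-0.0399,-0.0277,-0.0026,0,0,0,0],[-0.0399,-0.0277,-0.0026,0,0,0,0],[-0.0399,-0.0277,-0.0026,0,0,0,0],[-0.0399,-0.0277,-0.0026,0,0,0,0],[-0.0399,-0.0277,-0.0026,0,0,0,0],[-0.02,-0.0139,-0.0013,0,0,0,0],[0,0,0,-0.54,-0.491,0.09,0],[0,0,0,-0.54,-0.491,0.09,0],[0,0,0,-0.54,-0.491,0.09,0],[0,0,0,-0.54,-0.491,0.09,0],[0,0,0,-0.54,-0.491,0.09,0],[0,0,0,-0.54,-0.491,0.09,0],[0,0,0,0,0,0,0],[0,0,0,0,0,0,0],[0,0,0,0,0,0,0]]]'; python3 -m pendant '[[[0,0,0,0,0,0,0],[0,0,0,0,0,0,0]]]'>/dev/null
python3 - <<'E'
from lid import *
from station import eyes
p,F=goal([.5453,.0269,.191],164,.15,-.09);move(p,F)
a=eyes.snapshot("wrist");b=eyes.snapshot("top");np.savez("w5.npz",**a);np.savez("top5.npz",**b)
cv2.imwrite("pics/c5.png",cv2.resize(a["pixels"][:,:,::-1],(640,480)));move(p,F)
E
```

```text
t: 29.7
tcp_pos: [0.485, -0.0267, 0.3859]
tool_rot: [0.522, 0.813, 0.075, 0.247]
force: [0.6, -0.1, -3.5]
finger_gap: 0.194
gripper_force: 98.6
tcp [ 0.4852 -0.0267  0.3865] q [-0.29 -0.01  1.9   0.01  0.73 -0.72] f [-0.5 -0.2 -3.6]
shift/0.8 in present axes [ 0.0013 -0.002  -0.0002] in final axes [ 0.0013 -0.002  -0.0002] turn/.12 [ 0.017 -0.003 -0.007]
tcp [ 0.4849 -0.0266  0.3864] q [-0.29 -0.01  1.9   0.01  0.73 -0.72] f [-0.  -0.6 -4. ]
shift/0.8 in present axes [ 0.0011 -0.0018 -0.0001] in final axes [ 0.0011 -0.0018 -0.0001] turn/.12 [ 0.018 -0.003 -0.008]
```

View pics/c5.png

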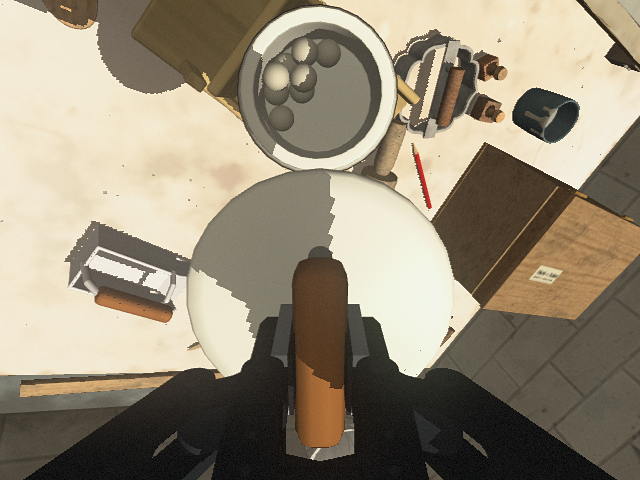

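The wrist view shows the mouth full-on (centre ~319,88, outer radius ~79 px), the balls inside, the lid held below it and the scoop standing at (130,290). I fit the rim and the lid flange from this one view.

Run:
```python
from lid import *
from scipy.optimize import least_squares
from station import monitor
d=dict(np.load("w5.npz"));w=cloud(d);P=w.reshape(-1,3)
v,u=np.mgrid[:480,:640]
def plane(p):
    c=p.mean(0);n=np.linalg.svd(p-c,full_matrices=False)[2][2];return c,n*np.sign(n[2])
def fit(M,J,rin,rout,lab):
    for tol in(.008,.005,.003,.003):
        r=P-M;h=r@J;rad=np.linalg.norm(r-h[:,None]*J,axis=1)
        k=(abs(h)<tol)&(rad<rout+.006)&(rad>rin-.006)
        if rin==0:k&=rad>.03
        c,J=plane(P[k]);q=P[k]-c
        e1=np.cross(J,[0,0,1.]);e1/=np.linalg.norm(e1);e2=np.cross(J,e1);xy=np.c_[q@e1,q@e2]
        # edge points by angle: outer (and inner)
        def res(s):
            t=xy-s;a=np.arctan2(t[:,1],t[:,0]);rr=np.hypot(*t.T);b=(a/(2*np.pi)*72).astype(int);o=[]
            for i in np.unique(b):
                m=b==i
                if m.sum()<5: continue
                if rin: o+=[np.percentile(rr[m],96)-rout,np.percentile(rr[m],4)-rin]
                else:o.append(np.percentile(rr[m],96)-rout)
            return np.r_[o,np.zeros(300-len(o))]
        s=least_squares(res,[0,0],diff_step=1e-2,x_scale=.01,loss='soft_l1',f_scale=.003,method='trf') if 0 else None
        from scipy.optimize import minimize
        s=minimize(lambda s:np.abs(res(s)).sum(),[0,0],method='Nelder-Mead',options=dict(initial_simplex=[[0,0],[.005,0],[0,.005]]))
        M=c+e1*s.x[0]+e2*s.x[1];n=np.count_nonzero(res(s.x))
    print(lab,k.sum(),"centre",M.round(4),"axis",J.round(4),"tilt",np.degrees(np.arccos(J[2])).round(2),"yaw",np.degrees(np.arctan2(J[1],J[0])).round(1),"mean edge err",(s.fun/n).round(4))
    return M,J
y=np.radians(164);J0=np.array([.5*np.cos(y),.5*np.sin(y),.866])
M,J=fit(np.array([.5453,.0269,.191]),J0,.047,.057,"rim")
s=monitor.sense();T=R.from_quat(s["tool_rot"]);zt=-T.as_matrix()[:,2]
# flange: plane search
q=P[(u.ravel()>200)&(u.ravel()<440)&(v.ravel()>180)&(v.ravel()<330)];h=(q-s["tcp_pos"])@-zt
hh,e=np.histogram(h[(h>.0)&(h<.06)],60);hf=e[hh.argmax()];print("flange top depth ahead of tcp",hf)
L=s["tcp_pos"]-zt*hf
k=(u.ravel()>190)&(u.ravel()<455)&(v.ravel()>165)&(v.ravel()<300)
r=P-L;hd=r@zt;kk=k&(abs(hd)<.004)&(np.linalg.norm(r,axis=1)<.075)
c,n=plane(P[kk]);print("flange normal",n.round(4),"tool axis",zt.round(4),"angle deg",np.degrees(np.arccos(n@zt)).round(2))
a=T.inv().apply(P[kk]-s["tcp_pos"]);
# upper-edge arc circle fit with r=59
ang=np.arctan2(a[:,1],a[:,0]);pts=[]
for i in np.arange(-1.4,1.4,.1):
    m=abs(ang-i)<.05
    if m.sum()>20: j=np.argsort(np.hypot(a[m,0],a[m,1]))[int(.97*m.sum())];pts.append(a[m][j,:2])
pts=np.array(pts);f=least_squares(lambda s:np.hypot(pts[:,0]-s[0],pts[:,1]-s[1])-.059,[0,0],loss='soft_l1',f_scale=.001);print("lid centre in tool xy",f.x.round(4),len(pts),np.abs(f.fun).mean().round(4))
np.savez("fit.npz",M=M,J=J)
```

```text
rim 6444 centre [0.5459 0.0262 0.1923] axis [-0.4798  0.1427  0.8657] tilt 30.04 yaw 163.4 mean edge err 0.0005
flange top depth ahead of tcp 0.026963738840893085
flange normal [-0.4901  0.1586  0.8571] tool axis [-0.4823  0.1366  0.8653] angle deg 1.42
lid centre in tool xy [-0.004   0.0011] 28 0.0007
```

```bash
cat > g2.py <<'E'
from lid import *
from station import monitor
f=np.load("fit.npz");M,J=f["M"],f["J"];nt=np.array([.0225,0,-1]);nt/=np.linalg.norm(nt)
s=monitor.sense();T=R.from_quat(s["tool_rot"])
n=T.apply(nt);c=np.cross(n,J);F=R.from_rotvec(c/np.linalg.norm(c)*np.arcsin(np.linalg.norm(c)))*T
for h in(.04,.015,0):
    print(h);move(M+J*(h-.010)-F.apply([-.003,.001,.051]),F)
E
python3 g2.py
```

```text
0.04
tcp [ 0.4849 -0.0266  0.3864] q [-0.29 -0.01  1.9   0.01  0.73 -0.72] f [-0.  -0.6 -4. ]
shift/0.8 in present axes [ 0.1148 -0.0023  0.1365] in final axes [ 0.1123 -0.0017  0.1385] turn/.12 [0.04  0.15  0.001]
0.015
tcp [ 0.4849 -0.0266  0.3864] q [-0.29 -0.01  1.9   0.01  0.73 -0.72] f [-0.  -0.6 -4. ]
shift/0.8 in present axes [ 0.1146 -0.0025  0.1677] in final axes [ 0.1116 -0.0017  0.1698] turn/.12 [0.04  0.15  0.001]
0
tcp [ 0.4849 -0.0266  0.3864] q [-0.29 -0.01  1.9   0.01  0.73 -0.72] f [-0.  -0.6 -4. ]
shift/0.8 in present axes [ 0.1145 -0.0026  0.1865] in final axes [ 0.1112 -0.0017  0.1885] turn/.12 [0.04  0.15  0.001]
```

```bash
python3 -m pendant '[[[0.01,-0.0002,0.012,0.04,0.15,0,0],[0.02,-0.0003,0.025,0,0,0,0],[0.02,-0.0003,0.025,0,0,0,0],[0.02,-0.0003,0.025,0,0,0,0],[0.02,-0.0003,0.025,0,0,0,0],[0.015,-0.0003,0.016,0,0,0,0],[0.008,0,0.01,0,0,0,0],[0,0,0,0,0,0,0],[0,0,0,0,0,0,0],[0,0,0,0,0,0,0],[0,0,0,0,0,0,0],[0,0,0,0,0,0,0]]]'; python3 g2.py
```

```text
t: 31.2
tcp_pos: [0.5053, 0.0392, 0.2622]
tool_rot: [0.522, 0.815, 0.079, 0.24]
force: [-1.1, 0.0, -4.5]
finger_gap: 0.196
gripper_force: 98.4
0.04
tcp [0.5053 0.0392 0.2622] q [-0.1   0.23  2.03 -0.2   0.38 -0.36] f [-1.1  0.  -4.5]
shift/0.8 in present axes [-0.0001 -0.0002  0.0011] in final axes [-0.0001 -0.0002  0.0011] turn/.12 [0.011 0.009 0.   ]
0.015
tcp [0.5053 0.0392 0.2622] q [-0.1   0.23  2.03 -0.2   0.38 -0.36] f [-1.1  0.  -4.5]
shift/0.8 in present axes [-0.0007 -0.0003  0.0323] in final axes [-0.0008 -0.0002  0.0323] turn/.12 [0.011 0.009 0.   ]
0
tcp [0.5053 0.0392 0.2622] q [-0.1   0.23  2.03 -0.2   0.38 -0.36] f [-1.1  0.  -4.5]
shift/0.8 in present axes [-0.0011 -0.0003  0.0511] in final axes [-0.0012 -0.0002  0.0511] turn/.12 [0.011 0.009 0.   ]
```

```bash
python3 -m pendant '[[[-0.0008,-0.0002,0.01,0.01,0.01,0,0],[0,0,0.01,0,0,0,0],[0,0,0.01,0,0,0,0],[0,0,0.005,0,0,0,0],[0,0,0.003,0,0,0,0],[0,0,0,0,0,0,0],[0,0,0,0,0,0,0]]]'; python3 -m pendant '[[[0,0,0.003,0,0,0,0],[0,0,0.002,0,0,0,0],[0,0,0,0,0,0,0]]]'; python3 -m pendant '[[[0,0,0.0025,0,0,0,0],[0,0,0.0025,0,0,0,0],[0,0,0,0,0,0,0]]]';python3 g2.py|tail -3
```

```text
t: 31.9
tcp_pos: [0.5195, 0.0352, 0.2351]
tool_rot: [0.522, 0.815, 0.078, 0.239]
force: [0.7, 0.6, -3.9]
finger_gap: 0.196
gripper_force: 98.6
t: 32.2
tcp_pos: [0.5214, 0.0346, 0.2316]
tool_rot: [0.522, 0.815, 0.078, 0.239]
force: [0.5, 0.1, -4.5]
finger_gap: 0.193
gripper_force: 98.6
t: 32.5
tcp_pos: [0.5233, 0.0341, 0.2279]
tool_rot: [0.522, 0.815, 0.078, 0.239]
force: [-0.0, 0.5, -3.8]
finger_gap: 0.197
gripper_force: 98.6
0
tcp [0.5233 0.0341 0.2279] q [-0.11  0.32  2.04 -0.25  0.29 -0.32] f [-0.   0.5 -3.8]
shift/0.8 in present axes [-0.0012  0.0005  0.0022] in final axes [-0.0012  0.0005  0.0022] turn/.12 [-0.01 -0.01 -0.  ]
```

```bash
python3 -m pendant '[[[-0.0005,0.0003,0.0012,0,0,0,0],[0,0,0,0,0,0,0],[0,0,0,0,0,0,0]]]'; python3 -m pendant '[[[0,0,0.001,0,0,0,0],[0,0,0,0,0,0,0],[0,0,0,0,0,0,0]]]'; python3 -m pendant '[[[0,0,0.001,0,0,0,0],[0,0,0,0,0,0,0],[0,0,0,0,0,0,0]]]';python3 g2.py|tail -2
```

```text
t: 32.8
tcp_pos: [0.5241, 0.0338, 0.2276]
tool_rot: [0.522, 0.815, 0.078, 0.239]
force: [0.9, 0.1, -4.1]
finger_gap: 0.19
gripper_force: 98.6
t: 33.1
tcp_pos: [0.5243, 0.0338, 0.227]
tool_rot: [0.522, 0.815, 0.078, 0.239]
force: [-1.8, 1.1, -0.4]
finger_gap: 0.191
gripper_force: 99.1
t: 33.4
tcp_pos: [0.5244, 0.034, 0.2267]
tool_rot: [0.522, 0.815, 0.078, 0.239]
force: [-4.8, 3.4, 3.2]
finger_gap: 0.193
gripper_force: 100.0
tcp [0.5244 0.034  0.2267] q [-0.11  0.32  2.04 -0.25  0.29 -0.32] f [-4.8  3.4  3.2]
shift/0.8 in present axes [-0.001   0.      0.0002] in final axes [-0.001   0.      0.0002] turn/.12 [-0.001 -0.008 -0.   ]
```

```bash
python3 -m pendant '[[[0,0,0,0,0,0,0.25],[0,0,0,0,0,0,0.3],[0,0,0,0,0,0,0.5],[0,0,0,0,0,0,0.8],[0,0,0,0,0,0,0.8],[0,0,0,0,0,0,0.8],[0,0,-0.01,0,0,0,0.8],[0,0,-0.03,0,0,0,0.8],[0,0,-0.04,0,0,0,0.8],[0,0,-0.04,0,0,0,0.8],[0,0,-0.04,0,0,0,0.8],[0,0,-0.04,0,0,0,0.8],[0,0,0,0,0,0,0.8],[0,0,0,0,0,0,0.8],[0,0,0,0,0,0,0.8],[0,0,0,0,0,0,0.8]]]'
python3 - <<'E'
from lid import *
from station import eyes
f=np.load("fit.npz");M,J=f["M"],f["J"]
a=eyes.snapshot("wrist");b=eyes.snapshot("scene")
P=cloud(a).reshape(-1,3);P=P[~np.isnan(P[:,0])];r=P-M;h=r@J;rad=np.linalg.norm(r-h[:,None]*J,axis=1)
k=(rad<.058)&(rad>.02)&(h>.005)&(h<.03);p=P[k];hh,e=np.histogram(h[k],50);h0=e[hh.argmax()]+.00025
p=p[abs(h[k]-h0)<.003];c=p.mean(0);n=np.linalg.svd(p-c,full_matrices=False)[2][2];n*=np.sign(n[2])
print("flange top height over rim",h0.round(4),"tilt vs jar deg",np.degrees(np.arccos(n@J)).round(2),len(p))
g=P[(rad<.07)&(h>h0-.004)&(h<h0+.004)]
e1=np.cross(J,[0,0,1.]);e1/=np.linalg.norm(e1);e2=np.cross(J,e1);x=(g-M)@e1;y=(g-M)@e2
print("flange extents",np.percentile(x,[.3,99.7]).round(4),np.percentile(y,[.3,99.7]).round(4))
cv2.imwrite("pics/c6.png",np.hstack([cv2.resize(a["pixels"][:,:,::-1],(480,360)),cv2.resize(b["pixels"][150:310,270:410,::-1],(315,360),interpolation=3)]))
E
```

```text
t: 35.0
tcp_pos: [0.4491, 0.053, 0.3645]
tool_rot: [0.522, 0.815, 0.077, 0.238]
force: [-0.3, -0.1, -0.6]
finger_gap: 0.8
gripper_force: 0.0
flange top height over rim 0.0134 tilt vs jar deg 0.09 11644
flange extents [-0.055   0.0574] [-0.0534  0.0586]
```

View pics/c6.png

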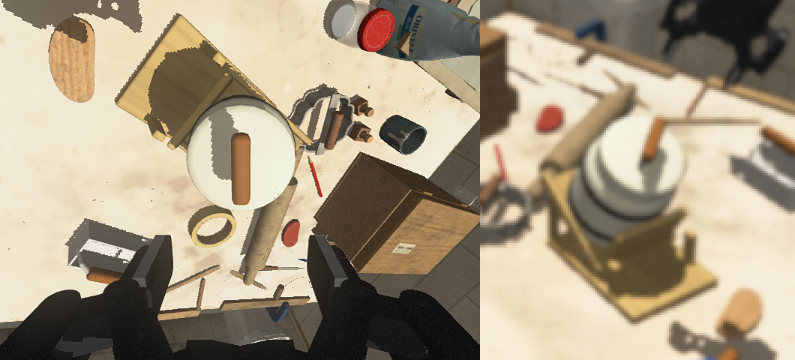

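The pictures show the lid flat on the rim (centre ~242,153 on the left), with a 0.1 degree tilt and about 3 mm off centre. The scoop stands upright at (105,255), and the robot is clear.

```bash
python3 -c "
from station import job
print(job.sign_off())"
```

```text
the job is handed in; nothing more can be done
None
```

The job is handed in at about 35 s: all eight balls are in the jar by weight change and camera, the lid is seated flat on the rim (0.1° tilt, about 3 mm off centre), the scoop is upright on the table, and I saw no bystander disturbed; no verdict was returned.

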